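# Display module onto the inspection turntable

## Robot

A 7-joint arm with a two-finger parallel gripper is mounted at the origin on the work surface. World frame = base frame: x ahead of the robot, y to its left, z up, the work surface at z = 0. Lengths are in m, angles in rad, forces in N, time in s.
With the tool pointing down it reaches from about 0.425 to 0.825 m from the base axis. Payload 3.6 kg.
Tool frame: the origin (TCP) lies midway between the tips of the shut fingers; the grasp point (between the pads) lies 19 mm behind it (grasp_offset is the distance from the TCP to the grasp point, in m); z points along the fingers, y is the line along which they close (so a half turn about z gives the same grasp; the last joint's range is limited). The gripper opens to 93 mm and grips with 3 to 60 N. Pads are 15 mm wide; open, the fingers measure 128 mm over their backs; the gripper's body (75 mm by 188 mm) begins 65 mm behind the grasp point.
Start: joints at [1.321, 0.615, -0.013, 1.423, 0.008, 1.103, -0.04], TCP at [0.144, -0.634, 0.183] pointing down, gripper open.
Joint ranges: [-3.12, 3.12], [-0.3, 2.06], [-1.34, 1.32], [0.26, 2.42], [-1.36, 4.5], [0.01, 1.98], [-2.84, 2.84]. Speed limits (rad/s): [2.79, 2.79, 3.14, 3.14, 3.14, 3.14, 3.14].

## Interface

Orientations are given as a unit quaternion [w, x, y, z].
In Python, from station import * gives the robot as it stands.
- The arm moves only by the shell command python3 -m crank 'ROWS' [FORCE]. ROWS is JSON, a list of rows, each a list of 5 numbers: the finger opening in m, from 0 to 0.093, then the shift along the tool's x, y, z in m, then the turn about the tool's z in degrees. A call has exactly 5 rows; each row is the pose to reach, as a shift and turn from the pose commanded when the call began, along the tool's axes at that moment; what a row does not reach only later rows make up. A row lasts 1/8 s, in which the tool goes at most 62.5 mm and 10.7 degrees, less where a joint would pass 70% of its speed; a pose out of reach is approached as far as the arm can. A call with a gripper value outside its range is refused whole. The fingers move at their own pace and stop on an object; FORCE is the grip in N (left out, the last holds). Time passes only in rows, so rows that repeat a pose let the fingers close, or fill a call up. It gives the time, the measured TCP pose, the force, the opening and the grip force at its end, in the units of the state.
- get_state(): the state, without advancing time (a new reading comes with each control period).
- snapshot(name): name is "side" or "top"; returns (picture, depth): 420x560x3 uint8, blue, green, red; 420x560 float32, m along the optical axis (not along the pixel's ray), 0 where there is no reading.
- camera_model(name): a dict with "fovy" (degrees; the focal length in pixels is half the picture's height over the tangent of half this angle, whatever the lens; pixels are square), "cx", "cy" (the principal point, pixels), "R" (3x3) and "t" (3): a world point X has camera coordinates R X + t. Camera axes: x right, y down, z forward; pixel columns grow to the right and rows downward; lengths in m; the calibration is good to about 2 mm. A picture is of the moment at which its call begins. camera_model takes no time and is no camera call.
- close_job(): hands the job in; it is judged then, once.
The state is a dict: "time": time; "q": joint angles; "joint_vel": joint speeds; "effort": joint torques, N m; "position": TCP position; "tool_rot": TCP orientation; "force": force on the tool from outside, world axes, zero at the start; "ft_torque": the same for the moment, N m; "grip_width": finger opening in m; "grip_force": force on a finger pad.
Only numpy, scipy, OpenCV 4.12 (cv2) and the standard library are available. Lean on these libraries where they do the work, as an engineer would, in place of code of your own. Each camera call takes 0.05 s, during which the arm holds its last target. There are 200 camera calls.

## Task

Take the fragile display module off its sloped stand, set it down flat, glass up, between the end lips of the raised pad on the inspection turntable, and let go only once it rests there; then turn the turntable counter-clockwise by its handle post all the way to its stop. The glass cracks easily: grip it with no more than 12 N per finger and do not drop, knock or press it; leave the other things on the bench where they are.

Things in the scene. Friction and masses are not known exactly. Their poses are not given: they have to be found in the camera images.
- module: display module: slab 110 (its x) x 60 (y) x 12 (z) mm, aluminium frame, dark glass on top, 0.10 to 0.20 kg, fragile (at most 12 N on each finger). Origin: centre of its underside; z out of the glass. Starts on the stand's slope, x pointing up the slope, lower end against the lip.
- stand: fixed sloped stand, base plate 130 x 90 x 10 mm. A black board 34 mm wide (the module overhangs it by about 13 mm each side) slopes 0.6 rad (34 deg) from level, rising towards the stand's +x; a lip 9 mm high stops the module's lower end. Origin: centre of the base's underside; the slope's surface passes 85 mm above it, at the module's middle.
- nest (a point): centre of the top of the turntable's raised rubber pad, on the turning axis; x along the pad, z up; turns along. Pad 118 (x) x 36 (y) mm, top 70 mm above the bench, 26 mm above the metal plate. Each end has a steel lip (centred 62 mm out) 6 mm thick, 36 mm wide, 6 mm higher than the pad: the module fits between with 4 mm to spare at each end and overhangs both long sides by 12 mm.
- handle (a point): centre of the top of the turntable's handle post: upright black cylinder 18 mm across, rising 56 mm from the plate (plate top 44 mm, post top 100 mm above the bench), 97 mm from the turning axis on the nest's -x side. The plate is a disc of 115 mm radius.
- turntable (a joint): angle of the turntable, rad, growing counter-clockwise seen from above; it runs from 0 to the stop at 1.571 and stays where it is left. Starts at 0 to 0.3.
- indexer: fixed base of the turntable, grey disc of 95 mm radius; origin on the turning axis at the bench. Its yaw is the nest's yaw at joint value 0. On its +y side, 165 mm from the axis, stands a small black inspection camera 45 x 32 mm, up to 103 mm high.
- screwdriver: bystander: screwdriver lying between the stand and the turntable
- spool: bystander: solder spool 56 mm across, 42 mm high
- jar: bystander: jar 56 mm across, 70 mm high
- casebox: bystander: flat black case 70 x 120 x 28 mm
- mug: bystander: white mug 76 mm across, 90 mm high
- brush: bystander: brush lying on the near side
- heatsink: bystander: finned aluminium heat sink 60 x 60 x 30 mm
There are look-alikes about, which are no part of the job. Of the things that look like the module, the larger one is meant.

How it is judged:
By the outcome, as a careful person would: the job done as asked, in the order asked, and still so for the second after the job is handed in, with the robot touching nothing.
It also fails if it takes over 67 s, if anything falls off the work surface, if the arm or the gripper's body presses on something with over 40 N, if the wrist force passes 120 N, or if a joint passes its speed limit or range.

## Working session

There is one attempt and no reset: what is moved stays moved. The work goes in short steps, Python scripts to look and compute and a shell command to move; the robot and the scene stay as the last step left them, time stands still between calls to the robot, and variables do not carry over. Pictures are saved under pics/ and viewed, at most 12 in all, crops included, and the job is handed in when it is done.

```bash
mkdir -p pics; ls
python3 - <<'E'
from station import *
import cv2,numpy as np
np.set_printoptions(precision=4,suppress=True)
for n in ("side","top"):
    im,d=snapshot(n); cv2.imwrite(f"pics/{n}0.png",im); np.save(f"pics/{n}0_d.npy",d); print(n,camera_model(n), (d>0).mean())
print(get_state())
E
```

```text
pics
side {'fovy': 51.04145552423833, 'cx': 281.6432517866642, 'cy': 214.1916337698141, 'R': array([[-0.9123, -0.4094,  0.0126],
       [-0.2844,  0.611 , -0.7388],
       [ 0.2948, -0.6775, -0.6739]]), 't': array([0.5102, 0.2244, 0.9677])} 0.9960076530612245
top {'fovy': 53.252431736570415, 'cx': 280.6333332117179, 'cy': 206.82438362141608, 'R': array([[ 0.0194, -0.9998, -0.0061],
       [-0.9952, -0.0188, -0.096 ],
       [ 0.0958,  0.0079, -0.9954]]), 't': array([0.0037, 0.5402, 1.1588])} 0.9961904761904762
{'time': 0.1, 'q': array([ 1.3205,  0.6158, -0.0126,  1.4247,  0.0081,  1.1034, -0.0404]), 'joint_vel': array([ 0.0004, -0.0021,  0.0007, -0.0016, -0.0012, -0.0014, -0.0007]), 'effort': array([  0.0006, -46.0038,   0.21  , -16.6243,  -0.0611,   0.0169,
         0.0001]), 'position': array([ 0.1441, -0.633 ,  0.182 ]), 'tool_rot': array([-0.0011,  0.9937,  0.1117, -0.0001]), 'force': array([ 0.2016, -0.1127, -0.0192]), 'ft_torque': array([ 0.041 ,  0.0002, -0.025 ]), 'grip_force': 0.0, 'grip_width': 0.09289169803231757}
```

View pics/side0.png

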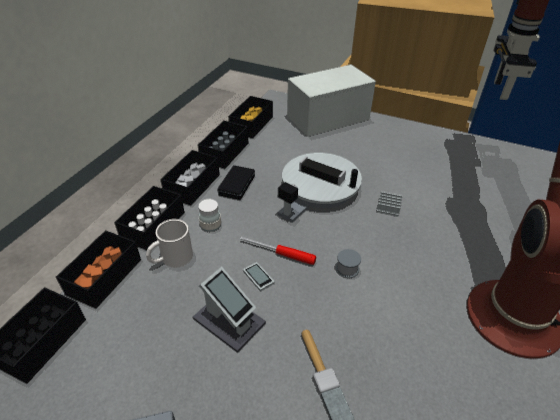

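View pics/top0.png

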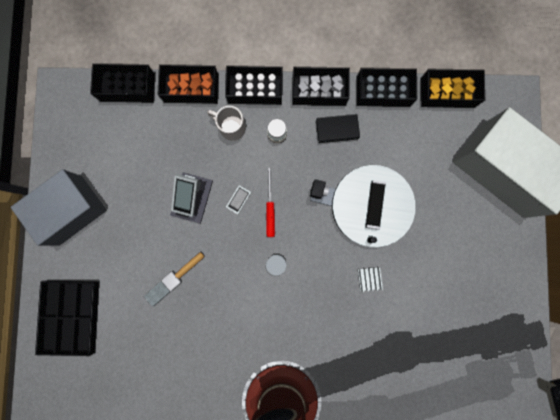

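The top picture shows the module on its stand at (185,195) and a smaller flat look-alike at (238,199). In the side picture these are at (228,297) and (259,276). The turntable axis is near (374,205) in top, with the handle at (372,240). I choose the large tilted module on the stand and will check it in one crop.

```bash
cat > h.py <<'E'
import numpy as np,cv2
from station import *
np.set_printoptions(precision=4,suppress=True)
def f(n): return 210/np.tan(np.radians(camera_model(n)['fovy']/2))
def cloud(n,d):
    c=camera_model(n); v,u=np.mgrid[:420,:560]
    P=np.stack([(u-c['cx'])/f(n)*d,(v-c['cy'])/f(n)*d,d],-1)-c['t']
    return P@c['R']          # world points per pixel
def ray(n,uv):
    c=camera_model(n); uv=np.atleast_2d(uv).astype(float)
    D=np.c_[(uv-[c['cx'],c['cy']])/f(n),np.ones(len(uv))]@c['R']
    return -c['R'].T@c['t'],D
def onplane(n,uv,z):
    o,D=ray(n,uv); return o+D*((z-o[2])/D[:,2])[:,None]
def two(a,ua,b,ub):        # midpoint of two rays and gap
    o,D=ray(a,ua); p,E=ray(b,ub); D=D[0];E=E[0]
    s=np.linalg.lstsq(np.c_[D,-E],p-o,rcond=None)[0]
    A=o+s[0]*D;B=p+s[1]*E; return (A+B)/2,np.linalg.norm(A-B)
E
python3 - <<'E'
from h import *
S=cv2.imread('pics/side0.png');T=cv2.imread('pics/top0.png')
a=cv2.resize(S[255:355,180:280],(400,400),interpolation=cv2.INTER_CUBIC)
b=cv2.resize(T[160:235,155:230],(400,400),interpolation=cv2.INTER_CUBIC)
cv2.imwrite('pics/crop.png',np.hstack([a,b]))
for n in('side','top'):
    P=cloud(n,np.load(f'pics/{n}0_d.npy'))
    u=np.array([[228,297],[259,276],[270,310]] if n=='side' else [[185,195],[238,199],[204,212],[374,205],[390,190],[372,240],[340,300]])
    print(n,*[P[y,x] for x,y in u],sep='\n')
    G=cv2.cvtColor(S if n=='side' else T,cv2.COLOR_BGR2HSV)
    y0,y1,x0,x1=(255,355,180,280) if n=='side' else(160,235,155,230)
    Q=P[y0:y1,x0:x1].reshape(-1,3); h=Q[(Q[:,2]>.062)&(Q[:,2]<.16)]
    C=h.mean(0);w=np.linalg.svd(h-C)[2] if 0 else np.linalg.eigh(np.cov(h.T))
    print(len(h),C,w[0]**.5,w[1][:,0],w[1][:,2],'zrange',h[:,2].min(),h[:,2].max())
E
```

```text
side
[0.5551 0.2751 0.0926]
[0.555  0.1395 0.0094]
[ 0.4946  0.2072 -0.0028]
1641 [0.5572 0.276  0.094 ] [0.0047 0.0183 0.0314] [ 0.5274 -0.1811 -0.8301] [-0.8088  0.1924 -0.5558] zrange 0.06203332689564987 0.12634993327835314
top
[0.5601 0.2694 0.0966]
[0.5623 0.1376 0.0059]
[ 0.5236  0.236  -0.0031]
[ 0.5458 -0.2406  0.0678]
[ 0.5908 -0.2896  0.0473]
[ 0.4499 -0.2284  0.0993]
[ 0.281  -0.1588 -0.0006]
886 [0.5621 0.272  0.0977] [0.0055 0.018  0.0333] [ 0.5301 -0.102  -0.8418] [-0.8166  0.2061 -0.5392] zrange 0.06280164594619483 0.13121287059758469
```

View pics/crop.png

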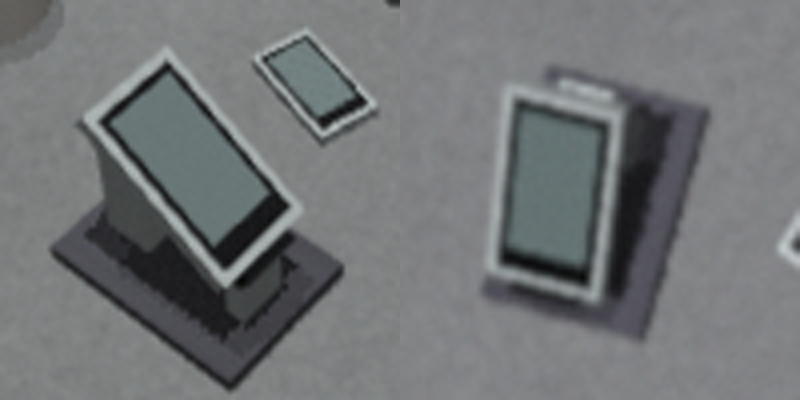

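The crop confirms it: the larger module with bright frame and dark glass is on the stand, at (85–302, 47–288) in the crop, and the small look-alike lies flat on the bench. Next I triangulate the corners and measure the turntable.

Run:
```python
from h import *
s=np.array([[165,47],[85,122],[228,288],[302,210]])/4+[179.6,254.6]
t=np.array([[222,105],[108,88],[88,278],[205,300]])/5.333+[154.6,159.6]
K=[two('side',a,'top',b) for a,b in zip(s,t)]
C=np.array([k[0] for k in K]);print(C,[round(k[1],4) for k in K])
x=(C[0]+C[1]-C[2]-C[3])/2;y=(C[1]+C[2]-C[0]-C[3])/2
print('centre',C.mean(0),'len',np.linalg.norm(x),np.linalg.norm(y),'yaw',np.arctan2(x[1],x[0]),np.arctan2(-y[0],y[1]),'pitch',np.arcsin(x[2]/np.linalg.norm(x)))
for n in('top','side'):
    I=cv2.imread(f'pics/{n}0.png');g=cv2.cvtColor(I,cv2.COLOR_BGR2GRAY)
    P=cloud(n,np.load(f'pics/{n}0_d.npy'))
    near=np.hypot(P[...,0]-.545,P[...,1]+.235)<.14
    print(n,'plate z',np.median(P[near&(g>170)&(P[...,2]<.058)],0)[2],'pad z',np.median(P[near&(g<60)&(P[...,2]>.06)&(P[...,2]<.08)][:,2]))
    m=((P[...,2]>.034)&near&(P[...,2]<.058)).astype('u1'); 
    c=max(cv2.findContours(m,0,1)[0],key=cv2.contourArea)[:,0]
    q=onplane(n,cv2.convexHull(c)[:,0],.044)[:,:2].astype('f4'); print('disc',cv2.fitEllipse(q))
    m=((g<70)&near&(P[...,2]>.058)).astype('u1')
    for c in cv2.findContours(m,0,1)[0]:
        if cv2.contourArea(c)>25:
            q=onplane(n,c[:,0],.07)[:,:2].astype('f4'); print('blk',cv2.contourArea(c),cv2.minAreaRect(q))
    H=near&(P[...,2]>.088)&(np.hypot(P[...,0]-.45,P[...,1]+.235)<.04); print('handle',P[H].mean(0),P[H][:,2].max(),np.argwhere(H).mean(0)[::-1])
    L=near&(P[...,2]>.06)&(np.hypot(P[...,0]-.545,P[...,1]+.235)<.08);q=P[L&(P[...,2]<.085)][:,:2].astype('f4');print('padblock',cv2.minAreaRect(q))
    cam=P[(np.abs(P[...,0]-.58)<.07)&(np.abs(P[...,1]+.07)<.05)&(P[...,2]>.06)];print('cam',cam.mean(0),cam.max(0),cam.min(0))
a=cv2.imread('pics/side0.png')[145:215,270:370];b=cv2.imread('pics/top0.png')[160:250,325:425]
cv2.imwrite('pics/tt.png',np.hstack([cv2.resize(a,(400,280),interpolation=2),cv2.resize(b,(400,360),interpolation=2)[:280] ]))
cv2.imwrite('pics/tt.png',np.hstack([cv2.resize(a,(400,280),interpolation=2),cv2.copyMakeBorder(cv2.resize(b,(311,280),interpolation=2),0,0,0,0,0)]))
```

```text
[[0.5958 0.234  0.1241]
 [0.6055 0.2914 0.123 ]
 [0.5169 0.3131 0.0648]
 [0.5068 0.2536 0.0597]] [np.float64(0.0061), np.float64(0.0017), np.float64(0.0004), np.float64(0.0011)]
centre [0.5563 0.273  0.0929] len 0.10982249926680075 0.059354043177716885 yaw -0.22819053404862322 -0.16762360899963435 pitch 0.5921762869947302
top plate z 0.04413928417985783 pad z 0.06986644442567357
disc ((0.548234760761261, -0.24443869292736053), (0.22829899191856384, 0.2297559678554535), 33.855751037597656)
blk 28.0 ((0.45183318853378296, -0.23324888944625854), (0.013457213528454304, 0.019035622477531433), 1.1060545444488525)
blk 499.5 ((0.5479949116706848, -0.2428765445947647), (0.03590116649866104, 0.11463839560747147), 82.44100952148438)
handle [ 0.4524 -0.2312  0.0991] 0.10380995102728535 [373.05  239.075]
padblock ((0.5482471585273743, -0.24508295953273773), (0.03766005113720894, 0.13016413152217865), 82.7199478149414)
cam [ 0.5831 -0.0868  0.1003] [ 0.6088 -0.0644  0.108 ] [ 0.5609 -0.1126  0.0703]
side plate z 0.04239692002432873 pad z 0.06787924896850916
disc ((0.543260395526886, -0.2394080013036728), (0.22881042957305908, 0.2380959540605545), 18.159271240234375)
blk 66.0 ((0.4510306417942047, -0.2441961169242859), (0.015817316249012947, 0.07032883912324905), 11.345261573791504)
blk 379.5 ((0.5425510406494141, -0.23700211942195892), (0.049527253955602646, 0.12918640673160553), 82.63204193115234)
handle [ 0.4488 -0.2298  0.0953] 0.10109743272353561 [354.0263 172.0526]
padblock ((0.5458476543426514, -0.2453923523426056), (0.043562836945056915, 0.13188347220420837), 82.46525573730469)
cam [ 0.5791 -0.0787  0.0914] [ 0.6056 -0.0628  0.1058] [ 0.558  -0.1124  0.0663]
```

View pics/tt.png

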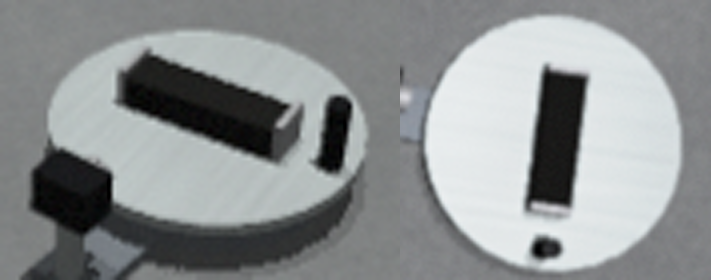

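The side half of the crop shows the pad at (210,105) with steel lips at both ends. The handle post is at (335,130), at the robot-side end, and the inspection camera is at (70,190). In world terms: nest ≈ (0.547, −0.244, 0.070) with yaw −7.5°, handle ≈ (0.451, −0.231), module middle ≈ (0.561, 0.273, 0.090) with yaw −13.2°. Moving now.

```bash
cat > go.py <<'E'
import sys; from h import *
from scipy.spatial.transform import Rotation as R
x,y,z,yaw=map(float,sys.argv[1:])   # TCP target, yaw of tool x in deg
s=get_state();w,*v=s['tool_rot'];M=R.from_quat([*v,w]).as_matrix()
d=M.T@(np.array([x,y,z])-s['position']); cur=np.degrees(np.arctan2(M[1,0],M[0,0]))
print('shift mm',(d*1000).round(1),'turn',round(-((yaw-cur+180)%360-180),1),'| pos',s['position'],'yaw',cur.round(1),'tilt',np.degrees(np.arccos(-M[2,2])).round(2),'F',s['force'],'w',round(s['grip_width'],4),'g',round(s['grip_force'],2),'t',round(s['time'],2),'q7',s['q'][6].round(2))
E
python3 -m crank '[[0.093,0.05,-0.025,-0.03,0],[0.093,0.1,-0.05,-0.03,0],[0.093,0.15,-0.075,-0.03,0],[0.093,0.2,-0.1,-0.03,0],[0.093,0.25,-0.12,-0.03,0]]' 6
python3 -m crank '[[0.093,0.05,-0.025,0,0],[0.093,0.1,-0.05,0,0],[0.093,0.16,-0.08,0,0],[0.093,0.16,-0.08,0,0],[0.093,0.16,-0.08,0,0]]'
python3 go.py 0.561 0.273 0.19 -13.2
```

```text
time: 0.72
position: [0.3624, -0.4595, 0.2128]
tool_rot: [-0.0, 0.994, 0.112, -0.0]
force: [0.2, -1.2, 0.7]
grip_width: 0.093
grip_force: 0.0
time: 1.35
position: [0.4992, -0.3477, 0.2125]
tool_rot: [-0.0, 0.994, 0.112, -0.001]
force: [-1.3, -0.1, -0.3]
grip_width: 0.0929
grip_force: 0.0
shift mm [ 198.5 -591.4   22.4] turn 26.1 | pos [ 0.4992 -0.3477  0.2125] yaw 12.9 tilt 0.09 F [-1.2992 -0.1068 -0.2528] w 0.0929 g 0.0 t 1.35 q7 -0.8
```

```bash
python3 -m crank '[[0.093,0.02,-0.055,0,0],[0.093,0.04,-0.11,0,0],[0.093,0.06,-0.17,0,0],[0.093,0.08,-0.23,0,0],[0.093,0.1,-0.29,0,0]]' 6 | head -2
python3 -m crank '[[0.093,0.02,-0.06,0,5],[0.093,0.04,-0.12,0,10],[0.093,0.06,-0.18,0,16],[0.093,0.08,-0.24,0,21],[0.093,0.098,-0.301,0,26]]' | head -2
python3 -m crank '[[0.093,0,0,0,0],[0.093,0,0,0,0],[0.093,0,0,0,0],[0.093,0,0,0,0],[0.093,0,0,0,0]]' | head -2
python3 go.py 0.561 0.273 0.071 -13.2
python3 - <<'E'
from h import *
S,_=snapshot('side');T,_=snapshot('top')
a=cv2.resize(S[215:355,160:300],(400,400),interpolation=2)
b=cv2.resize(T[135:255,135:255],(400,400),interpolation=2)
cv2.imwrite('pics/pre.png',np.hstack([a,b]))
E
```

```text
time: 1.98
position: [0.5319, -0.0463, 0.2132]
time: 2.6
position: [0.5624, 0.2645, 0.2131]
time: 3.22
position: [0.5613, 0.2651, 0.2133]
shift mm [ -2.2  -7.6 142.3] turn -0.1 | pos [0.5613 0.2651 0.2133] yaw -13.3 tilt 0.02 F [ 0.8575 -0.1274  0.4691] w 0.093 g 0.0 t 3.23 q7 -2.3
```

View pics/pre.png

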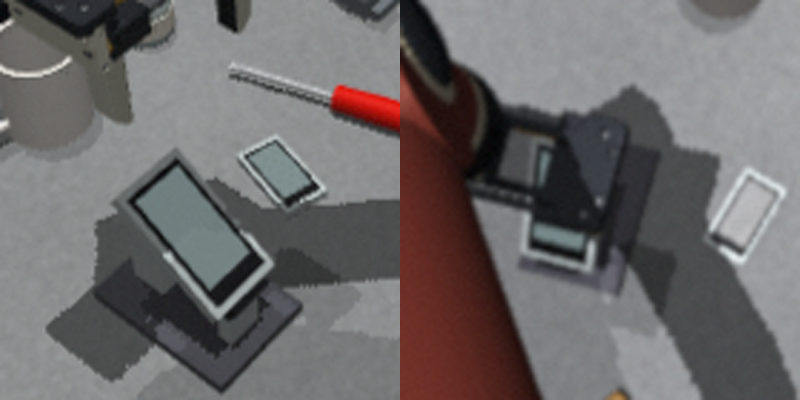

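The gripper is above the module. The side view shows both fingers clear, at (120,90) and (235,15), and the module is still at (195,235). Descending.

```bash
python3 -m crank '[[0.093,-0.002,-0.008,0.02,0],[0.093,-0.002,-0.008,0.045,0],[0.093,-0.002,-0.008,0.07,0],[0.093,-0.002,-0.008,0.085,0],[0.093,-0.002,-0.008,0.09,0]]' 5 | grep -E 'pos|^force'
python3 -m crank '[[0.093,0,0,0.02,0],[0.093,0,0,0.035,0],[0.093,0,0,0.047,0],[0.093,0,0,0.052,0],[0.093,0,0,0.052,0]]' | grep -E 'pos|^force'
python3 go.py 0.561 0.273 0.071 -13.2
python3 - <<'E'
from h import *
S,_=snapshot('side')
cv2.imwrite('pics/dn.png',cv2.resize(S[215:355,160:300],(560,560),interpolation=2))
E
```

```text
position: [0.5606, 0.2742, 0.1223]
force: [-0.5, -0.0, 0.6]
position: [0.5609, 0.2745, 0.071]
force: [-0.3, 0.3, 0.3]
shift mm [0.4 1.4 0. ] turn 0.0 | pos [0.5609 0.2745 0.071 ] yaw -13.2 tilt 0.01 F [-0.2939  0.3083  0.3186] w 0.0931 g 0.0 t 4.58 q7 -2.32
```

View pics/dn.png

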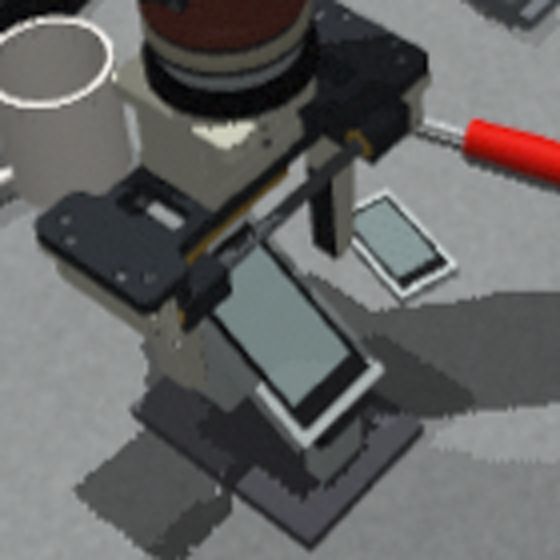

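The fingers straddle the module, near finger at (190,340) and far finger at (330,215). Closing gently.

```bash
python3 -m crank '[[0.085,0,0,0,0],[0.078,0,0,0,0],[0.073,0,0,0,0],[0.069,0,0,0,0],[0.066,0,0,0,0]]' 5 | grep -E 'grip|^force'
python3 -m crank '[[0.064,0,0,0,0],[0.062,0,0,0,0],[0.06,0,0,0,0],[0.058,0,0,0,0],[0.056,0,0,0,0]]' 5 | grep -E 'grip|^force'
python3 -m crank '[[0.05,0,0,0,0],[0.05,0,0,0,0],[0.05,0,0,0,0],[0.05,0,0,0,0],[0.05,0,0,0,0]]' 6 | grep -E 'grip|^force'
```

```text
force: [0.3, 0.7, -0.6]
grip_width: 0.0668
grip_force: 0.0
force: [0.5, -0.9, 0.6]
grip_width: 0.056
grip_force: 0.0
force: [0.0, -0.2, -0.2]
grip_width: 0.0499
grip_force: 0.0
```

Run:
```python
from h import *
S,d=snapshot('side');T,e=snapshot('top')
a=cv2.resize(S[235:355,160:280],(400,400),interpolation=2)
b=cv2.resize(T[145:245,145:245],(400,400),interpolation=2)
cv2.imwrite('pics/cl.png',np.hstack([a,b]))
print(get_state())
```

```text
{'time': 6.6, 'q': array([-0.4667,  0.6934, -0.039 ,  1.6262,  0.034 ,  0.8226, -2.3206]), 'joint_vel': array([-0.0019,  0.0006, -0.0021, -0.0012,  0.0003, -0.0005, -0.0001]), 'effort': array([  0.0002, -46.1435,  -0.0098, -13.7011,   0.0388,  -0.0668,
        -0.    ]), 'position': array([0.5609, 0.2745, 0.0711]), 'tool_rot': array([-0.    ,  0.9934, -0.1147,  0.    ]), 'force': array([0.0078, 0.4374, 1.1666]), 'ft_torque': array([ 0.0456,  0.0025, -0.0318]), 'grip_force': 0.0, 'grip_width': 0.050167763547225463}
```

View pics/cl.png

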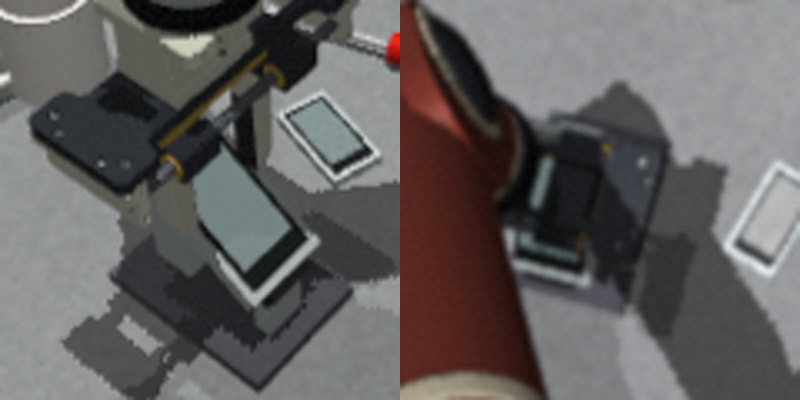

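Run:
```python
from h import *
a=np.radians(-13.2);c=np.array([.561,.2745])
ex=np.array([np.cos(a),np.sin(a)]);ey=np.array([-ex[1],ex[0]])
for n in('side','top'):
    I,d=snapshot(n);P=cloud(n,d);q=P[...,:2]-c;X=q@ex*1000;Y=q@ey*1000;Z=P[...,2]*1000
    m=(abs(X)<75)&(abs(Y)<95)&(Z>50)&(Z<150)
    # rotate: along-slope s and normal height h above slope surface
    for x0 in range(-50,60,10):
        k=m&(abs(X-x0)<5)
        h=Z-(85+X*np.tan(.6))   # above underside plane (vertical), expect ~14.5 on glass
        g=k&(abs(h-14)<12)
        if g.sum()>5: print(n,x0,'glass-like Y',np.percentile(Y[g],[2,98]).round(0),'h',np.median(h[g]).round(1),'n',g.sum(),'| tall Y',np.unique((Y[k&(h>26)]//4*4).astype(int)))
```

```text
side -50 glass-like Y [-29.  28.] h 10.6 n 160 | tall Y []
side -40 glass-like Y [-31.  28.] h 12.4 n 174 | tall Y []
side -30 glass-like Y [-31.  28.] h 12.7 n 172 | tall Y []
side -20 glass-like Y [-31.  28.] h 12.8 n 177 | tall Y []
side -10 glass-like Y [-31.  28.] h 12.8 n 183 | tall Y [-40 -36 -32 -28 -24  24  28  32  36  40]
side 0 glass-like Y [-28.  27.] h 13.1 n 145 | tall Y [-28 -24  36  40]
side 10 glass-like Y [-28.  10.] h 13.4 n 105 | tall Y [-28 -24  40]
side 20 glass-like Y [-32.   2.] h 12.9 n 30 | tall Y []
side 30 glass-like Y [-33. -25.] h 13.8 n 9 | tall Y []
top -50 glass-like Y [-28.  21.] h 10.8 n 48 | tall Y []
top -40 glass-like Y [-30.  26.] h 12.5 n 83 | tall Y []
top -30 glass-like Y [-30.  28.] h 13.1 n 58 | tall Y []
top 0 glass-like Y [ 9. 14.] h 13.9 n 10 | tall Y []
top 10 glass-like Y [ 6. 12.] h 12.7 n 10 | tall Y []
top 20 glass-like Y [ 5. 10.] h 12.3 n 9 | tall Y []
top 40 glass-like Y [ 1. 20.] h 12.6 n 11 | tall Y []
top 50 glass-like Y [ 2. 23.] h 4.6 n 8 | tall Y []
```

Run:
```python
from h import *
a=np.radians(-13.2);c=np.array([.561,.2745])
ex=np.array([np.cos(a),np.sin(a)]);ey=np.array([-ex[1],ex[0]])
I,d=snapshot('side');P=cloud('side',d);q=P[...,:2]-c;X=q@ex*1000;Y=q@ey*1000;Z=P[...,2]*1000
for z in range(40,170,6):
    r=[]
    for s in(1,-1):
        k=(abs(Z-z)<3)&(abs(X)<14)&(Y*s>20)&(Y*s<75)
        r.append((k.sum(),np.percentile(Y[k],[3,50,97]).round(0) if k.any() else'', np.percentile(X[k],[3,97]).round(0) if k.any() else''))
    print(z,*r)
S=cv2.resize(I[260:320,195:265],(700,600),interpolation=cv2.INTER_NEAREST);cv2.imwrite('pics/fin.png',S)
```

```text
40 (np.int64(0), '', '') (np.int64(0), '', '')
46 (np.int64(0), '', '') (np.int64(0), '', '')
52 (np.int64(0), '', '') (np.int64(0), '', '')
58 (np.int64(0), '', '') (np.int64(0), '', '')
64 (np.int64(0), '', '') (np.int64(0), '', '')
70 (np.int64(0), '', '') (np.int64(0), '', '')
76 (np.int64(1), array([28., 28., 28.]), array([-12., -12.])) (np.int64(0), '', '')
82 (np.int64(9), array([26., 27., 28.]), array([-12.,   2.])) (np.int64(0), '', '')
88 (np.int64(20), array([21., 26., 28.]), array([-13.,   2.])) (np.int64(15), array([-32., -28., -21.]), array([-14.,  -8.]))
94 (np.int64(17), array([20., 24., 28.]), array([-11.,  -2.])) (np.int64(22), array([-31., -25., -20.]), array([-11.,   2.]))
100 (np.int64(0), '', '') (np.int64(15), array([-27., -24., -20.]), array([-6.,  6.]))
106 (np.int64(2), array([27., 29., 30.]), array([-10.,  -9.])) (np.int64(24), array([-30., -24., -20.]), array([-9., 14.]))
112 (np.int64(11), array([28., 33., 40.]), array([-10.,   2.])) (np.int64(16), array([-33., -25., -23.]), array([-11.,   4.]))
118 (np.int64(15), array([31., 39., 41.]), array([-11.,   5.
[... 380 characters left out ...]
.])) (np.int64(22), array([-34., -24., -23.]), array([-11.,   6.]))
142 (np.int64(21), array([30., 42., 43.]), array([-10.,   4.])) (np.int64(22), array([-36., -25., -23.]), array([-11.,   5.]))
148 (np.int64(20), array([29., 39., 43.]), array([-11.,   1.])) (np.int64(20), array([-37., -26., -24.]), array([-10.,   1.]))
154 (np.int64(15), array([31., 41., 43.]), array([-11.,  -3.])) (np.int64(16), array([-37., -27., -23.]), array([-10.,  -2.]))
160 (np.int64(5), array([40., 43., 43.]), array([-10.,  -5.])) (np.int64(17), array([-38., -29., -24.]), array([-10.,   0.]))
166 (np.int64(4), array([40., 42., 44.]), array([-10.,  -9.])) (np.int64(17), array([-38., -26., -23.]), array([-11.,   7.]))
```

View pics/fin.png

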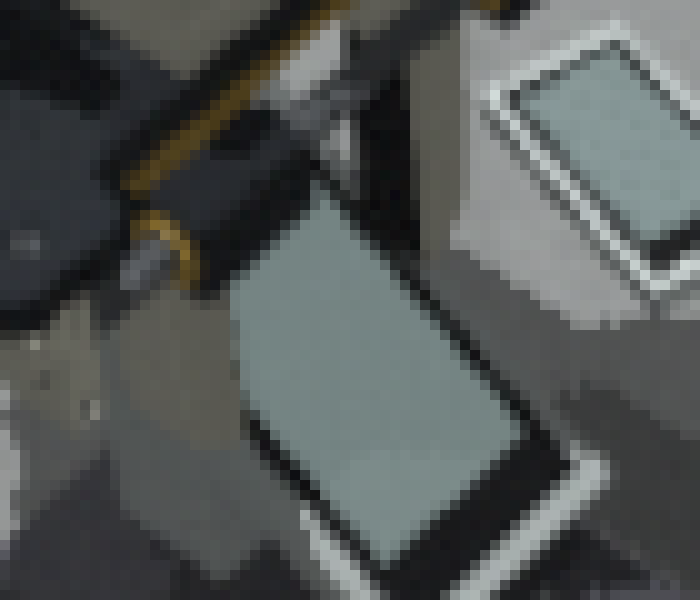

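Run:
```python
from h import *
a=np.radians(-13.2);c=np.array([.561,.2745])
ex=np.array([np.cos(a),np.sin(a)]);ey=np.array([-ex[1],ex[0]])
m=camera_model('side')
for z in(.071,.09,.108,.115,.15):
  for Y in(-.042,-.025,.025,.042):
    for X in (-.0075,.0075):
      p=m['R']@np.r_[c+X*ex+Y*ey,z]+m['t'];uv=p[:2]/p[2]*f('side')+[m['cx'],m['cy']]
      print(z,Y,X,((uv-[195,260])*10).round(0),end=' ; ')
  print()
I,d=snapshot('side');P=cloud('side',d)
for u,v in((130,330),(130,380),(180,330),(180,380),(180,430),(180,480),(220,400),(220,460),(150,520),(440,100),(440,200),(440,245),(440,300)):
    print(u,v,P[260+v//10,195+u//10],I[260+v//10,195+u//10])
```

```text
0.071 -0.042 -0.0075 [477. 311.] ; 0.071 -0.042 0.0075 [423. 276.] ; 0.071 -0.025 -0.0075 [423. 363.] ; 0.071 -0.025 0.0075 [369. 327.] ; 0.071 0.025 -0.0075 [256. 523.] ; 0.071 0.025 0.0075 [202. 485.] ; 0.071 0.042 -0.0075 [197. 580.] ; 0.071 0.042 0.0075 [142. 540.] ; 
0.09 -0.042 -0.0075 [472. 254.] ; 0.09 -0.042 0.0075 [418. 219.] ; 0.09 -0.025 -0.0075 [417. 306.] ; 0.09 -0.025 0.0075 [363. 270.] ; 0.09 0.025 -0.0075 [248. 466.] ; 0.09 0.025 0.0075 [193. 428.] ; 0.09 0.042 -0.0075 [188. 523.] ; 0.09 0.042 0.0075 [133. 484.] ; 
0.108 -0.042 -0.0075 [468. 198.] ; 0.108 -0.042 0.0075 [413. 163.] ; 0.108 -0.025 -0.0075 [412. 250.] ; 0.108 -0.025 0.0075 [357. 214.] ; 0.108 0.025 -0.0075 [241. 411.] ; 0.108 0.025 0.0075 [185. 372.] ; 0.108 0.042 -0.0075 [180. 468.] ; 0.108 0.042 0.0075 [124. 429.] ; 
0.115 -0.042 -0.0075 [466. 176.] ; 0.115 -0.042 0.0075 [411. 141.] ; 0.115 -0.025 -0.0075 [410. 228.] ; 0.115 -0.025 0.0075 [355. 192.] ; 0.115 0.025 -0.0075 [238. 389.] ; 0.115 0.025 0.0075 [182. 350.] ; 0.115 0.042 -0.0075 [176. 446.] ; 0.115 0.042 0.0075 [120. 407.] ; 
0.15 -0.042 -0.0075 [458.  62.] ; 0.15 -0.042 0.0075 [401.  27.] ; 0.15 -0.025 -0.0075 [400. 114.] ; 0.15 -0.025 0.0075 [343.  78.] ; 0.15 0.025 -0.0075 [222. 276.] ; 0.15 0.025 0.0075 [165. 237.] ; 0.15 0.042 -0.0075 [159. 333.] ; 0.15 0.042 0.0075 [101. 294.] ; 
130 330 [0.5716 0.3149 0.1438] [86 91 92]
130 380 [0.5747 0.3134 0.1249] [83 89 90]
180 330 [0.5606 0.3141 0.1489] [83 91 91]
180 380 [0.5607 0.3163 0.1363] [83 90 91]
180 430 [0.5623 0.3165 0.12  ] [84 89 88]
180 480 [0.5919 0.2809 0.0415] [84 84 81]
220 400 [0.5579 0.3086 0.1222] [82 90 90]
220 460 [0.5644 0.3027 0.0918] [88 89 84]
150 520 [0.6047 0.2768 0.0143] [82 81 78]
440 100 [0.5433 0.2444 0.1487] [82 90 90]
440 200 [0.5443 0.2458 0.119 ] [81 88 88]
440 245 [0.5442 0.2473 0.1081] [79 84 83]
440 300 [0.5431 0.2508 0.0933] [74 74 71]
```

Run:
```python
from h import *
P=cloud('side',np.load('pics/side0_d.npy'))
k=(abs(P[...,0]-.144)<.12)&(abs(P[...,1]+.634)<.12)
for z in np.arange(.13,.3,.01):
    j=k&(abs(P[...,2]-z)<.005)
    if j.any(): print(z.round(3),j.sum(),P[j].min(0)[:2],P[j].max(0)[:2])
I,d=snapshot('side');P=cloud('side',d)
# near finger outer face: lowest z per column band
k=(abs(P[...,0]-.566)<.012)&(P[...,1]>.300)&(P[...,1]<.325)&(P[...,2]>.06)
v,u=np.nonzero(k)
for c in np.unique(u): print(c,v[u==c].max(),P[v[u==c].max(),c],end=';')
```

```text
0.21 3 [ 0.1386 -0.6846] [ 0.1628 -0.584 ]
0.22 35 [ 0.1238 -0.6849] [ 0.1647 -0.5711]
0.23 56 [ 0.1215 -0.6869] [ 0.1659 -0.5679]
0.24 51 [ 0.1215 -0.6847] [ 0.1661 -0.5625]
0.25 47 [ 0.1219 -0.6841] [ 0.1663 -0.5634]
0.26 45 [ 0.1217 -0.6912] [ 0.1653 -0.5633]
0.27 37 [ 0.121  -0.6875] [ 0.1657 -0.5633]
0.28 33 [ 0.1211 -0.6872] [ 0.165  -0.5647]
0.29 21 [ 0.1216 -0.6812] [ 0.1569 -0.5631]
180 169 [0.5774 0.3249 0.4368];181 166 [0.5756 0.3239 0.442 ];182 165 [0.5728 0.3248 0.4452];183 166 [0.5714 0.3247 0.4439];184 166 [0.5694 0.325  0.4446];185 166 [0.5678 0.3249 0.4451];186 168 [0.5667 0.3247 0.4418];187 167 [0.5653 0.324  0.4436];188 189 [0.5693 0.3248 0.4031];189 191 [0.5682 0.3248 0.3997];190 191 [0.5663 0.3248 0.4004];191 193 [0.5655 0.3243 0.3965];192 193 [0.5652 0.3224 0.3952];193 194 [0.5632 0.323  0.3944];194 214 [0.5676 0.3227 0.3525];195 215 [0.5659 0.3228 0.3512];196 218 [0.5778 0.3066 0.3265];197 241 [0.5778 0.3137 0.28  ];198 247 [0.5778 0.3138 0.2654];199 271 [0.5763 0.3238 0.2145];200 272 [0.5746 0.3236 0.2124];201 272 [0.5718 0.3244 0.2146];202 272 [0.5703 0.3235 0.2144];203 272 [0.5687 0.3229 0.2145];204 271 [0.5688 0.3195 0.2135];205 270 [0.568  0.3174 0.2144];206 294 [0.5777 0.3135 0.1358];207 298 [0.5779 0.3123 0.1218];208 300 [0.577  0.3114 0.1148];209 301 [0.5739 0.3129 0.1153];210 301 [0.5701 0.3147 0.1196];211 302 [0.5677 0.3151 0.1184];212 303 [0.5658 0.3151 0.1162];213 303 [0.5633 0.3153 0.1179];214 304 [0.5612 0.3154 0.1161];215 305 [0.5699 0.3014 0.0903];216 307 [0.5683 0.3013 0.0845];217 308 [0.5662 0.3012 0.0823];218 309 [0.5631 0.3027 0.0826];219 310 [0.5607 0.303  0.0811];220 311 [0.5586 0.3032 0.0792];221 313 [0.5565 0.3036 0.0743];222 309 [0.5542 0.3016 0.0864];
```

The close-up shows the near finger ending at about (180,440) and the far one at (440,255), both above the glass level. Depth puts the real fingertips about 30 mm higher than the reported TCP, in this picture and in the start picture. So the fingers closed over the glass without touching anything. I will open, go down in steps and check.

```bash
python3 -m crank '[[0.093,0,0,0,0],[0.093,0,0,0,0],[0.093,0,0,0,0],[0.093,0,0,0,0],[0.093,0,0,0,0]]' 5 | grep -E 'grip_w|^force'
python3 -m crank '[[0.093,0,0,0.004,0],[0.093,0,0,0.009,0],[0.093,0,0,0.014,0],[0.093,0,0,0.018,0],[0.093,0,0,0.02,0]]' 5 | grep -E 'grip_w|force|pos'
python3 - <<'E'
from h import *
I,d=snapshot('side');np.save('pics/d2.npy',d)
cv2.imwrite('pics/dn2.png',cv2.resize(I[235:325,180:280],(800,720),interpolation=cv2.INTER_NEAREST)[:600])
P=cloud('side',d)
a=np.radians(-13.2);c=np.array([.561,.2745])
ex=np.array([np.cos(a),np.sin(a)]);ey=np.array([-ex[1],ex[0]]);q=P[...,:2]-c;X=q@ex*1000;Y=q@ey*1000;Z=P[...,2]*1000
for s in(1,-1):
  for z in range(40,140,6):
    k=(abs(X)<14)&(Y*s>38)&(Y*s<75)&(abs(Z-z)<3)
    if k.any():print(s,z,k.sum(),np.percentile(Y[k],[5,95]).round(),np.percentile(X[k],[5,95]).round())
E
```

```text
force: [-0.8, 0.1, 0.6]
grip_width: 0.0919
position: [0.5607, 0.2744, 0.0507]
force: [-0.1, 0.6, -0.5]
grip_width: 0.093
grip_force: 0.0
1 82 2 [50. 52.] [-9. -9.]
1 88 3 [50. 55.] [-10.  -9.]
1 94 18 [50. 62.] [-11.   3.]
1 100 16 [51. 62.] [-11.   4.]
1 106 20 [49. 63.] [-11.   5.]
1 112 24 [49. 63.] [-10.   3.]
1 118 13 [51. 63.] [-10.  -3.]
1 124 13 [49. 63.] [-10.  -8.]
1 130 4 [53. 58.] [-11.  -9.]
-1 82 2 [-47. -46.] [-5. -0.]
-1 88 13 [-53. -45.] [-10.   4.]
-1 94 19 [-57. -45.] [-10.   6.]
-1 100 17 [-58. -46.] [-11.   5.]
-1 106 21 [-56. -45.] [-10.   6.]
-1 112 22 [-59. -45.] [-10.   5.]
-1 118 22 [-59. -45.] [-10.   5.]
-1 124 17 [-60. -45.] [-10.   2.]
-1 130 20 [-60. -45.] [-11.  -3.]
-1 136 17 [-60. -46.] [-11.  -2.]
```

View pics/dn2.png

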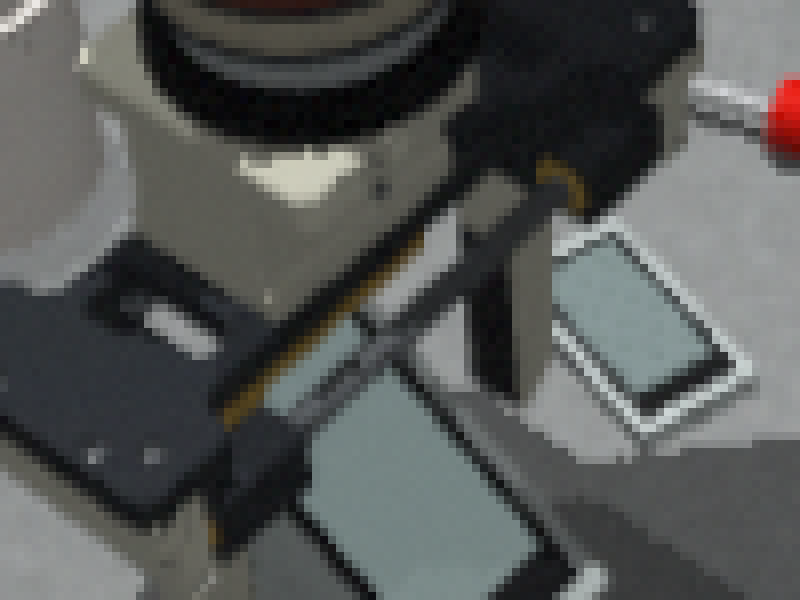

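The fingers straddle the module; the far finger ends at about (495,395), roughly 82 mm up, which confirms a z offset of about +32 mm. Going 12 mm lower, then closing.

```bash
python3 -m crank '[[0.093,0,0.001,0.004,0],[0.09,0,0.001,0.008,0],[0.085,0,0.001,0.012,0],[0.08,0,0.001,0.012,0],[0.074,0,0.001,0.012,0]]' 5 | grep -E 'grip|force|pos'
python3 -m crank '[[0.07,0,0,0,0],[0.067,0,0,0,0],[0.065,0,0,0,0],[0.063,0,0,0,0],[0.061,0,0,0,0]]' 5 | grep -E 'grip|^force'
python3 -m crank '[[0.06,0,0,0,0],[0.059,0,0,0,0],[0.058,0,0,0,0],[0.057,0,0,0,0],[0.056,0,0,0,0]]' 5 | grep -E 'grip|^force'
```

```text
position: [0.5608, 0.2735, 0.0392]
force: [-0.5, -0.8, 0.5]
grip_width: 0.0755
grip_force: 0.0
force: [-0.1, -2.2, 2.3]
grip_width: 0.0613
grip_force: 1.3
force: [0.3, -2.9, 0.7]
grip_width: 0.0601
grip_force: 5.0
```

```bash
python3 -m crank '[[0.056,0,0,0,0],[0.056,0,0,-0.001,0],[0.056,0,0,-0.003,0],[0.056,0,0,-0.006,0],[0.056,0,0,-0.01,0]]' 7 | grep -E 'grip|force|pos'
python3 -m crank '[[0.056,0,0,-0.006,0],[0.056,0,0,-0.015,0],[0.056,0,0,-0.025,0],[0.056,0,0,-0.035,0],[0.056,0,0,-0.04,0]]' 7 | grep -E 'grip|force|pos'
python3 - <<'E'
from h import *
I,d=snapshot('side');P=cloud('side',d)
hsv=cv2.cvtColor(I,cv2.COLOR_BGR2HSV)
print(hsv[300:330:3,225:250:3][:,:,:].reshape(-1,3)[:5])
a=np.radians(-13.2);c=np.array([.561,.2745])
ex=np.array([np.cos(a),np.sin(a)]);ey=np.array([-ex[1],ex[0]]);q=P[...,:2]-c;X=q@ex*1000;Y=q@ey*1000;Z=P[...,2]*1000
for x in range(-55,60,6):
    k=(abs(X-x)<3)&(abs(Y)<20)&(Z>80)&(Z<190);
    if k.sum()>3: print(x,k.sum(),np.percentile(Z[k],[10,50,90]).round(1))
E
python3 go.py 0.541 -0.243 0.22 -7.5
```

```text
position: [0.5601, 0.274, 0.0491]
force: [0.6, 0.7, -0.7]
grip_width: 0.0599
grip_force: 7.0
position: [0.5612, 0.2737, 0.0902]
force: [0.3, 0.6, -0.8]
grip_width: 0.0597
grip_force: 7.0
[[ 90   9 175]
 [120  14  36]
 [ 88  26 126]
 [150  18  28]
 [100  27  28]]
-49 57 [113.  115.1 117.9]
-43 70 [116.6 119.4 121.7]
-37 77 [120.7 124.  125.9]
-31 70 [126.  128.  130.5]
-25 70 [129.2 131.9 134.8]
-19 77 [133.7 135.9 138.7]
-13 68 [137.8 140.7 143. ]
-7 75 [141.8 144.2 147.1]
-1 76 [144.9 148.3 150.8]
5 40 [ 85.9 151.1 154.1]
11 18 [ 83.  153.5 156. ]
17 8 [137.  163.6 165.5]
23 12 [162.4 164.7 166.5]
shift mm [  98.2  507.6 -130. ] turn -5.7 | pos [0.5613 0.2738 0.0906] yaw -13.2 tilt 0.12 F [ 0.1032  0.3591 -1.038 ] w 0.06 g 7.0 t 11.32 q7 -2.32
```

The module is held at 7 N and its slope is unchanged. Carrying it over to the turntable.

```bash
python3 -m crank '[[0.056,0.002,0.01,-0.02,0],[0.056,0.006,0.03,-0.04,0],[0.056,0.013,0.06,-0.055,0],[0.056,0.021,0.1,-0.06,0],[0.056,0.03,0.145,-0.06,0]]' 7 | grep -E 'grip|pos'
python3 -m crank '[[0.056,0.009,0.045,0,0],[0.056,0.018,0.09,0,0],[0.056,0.027,0.135,0,0],[0.056,0.035,0.18,0,0],[0.056,0.043,0.225,0,0]]' 7 | grep -E 'grip|pos'
python3 -m crank '[[0.056,0.008,0.045,0,-1],[0.056,0.014,0.083,0,-3],[0.056,0.02,0.11,0,-4],[0.056,0.024,0.128,0,-5],[0.056,0.025,0.137,0,-6]]' 7 | grep -E 'grip|pos'
python3 go.py 0.540 -0.243 0.10 -7.5
```

```text
position: [0.5576, 0.1227, 0.1513]
grip_width: 0.0599
grip_force: 7.0
position: [0.5468, -0.107, 0.1507]
grip_width: 0.0597
grip_force: 7.0
position: [0.5393, -0.2457, 0.1503]
grip_width: 0.0601
grip_force: 7.0
shift mm [ 0.3 -2.9 50.3] turn 0.1 | pos [ 0.5393 -0.2457  0.1503] yaw -7.4 tilt 0.11 F [ 0.186   0.2651 -1.7507] w 0.0601 g 7.0 t 13.2 q7 -1.34
```

```bash
python3 -m crank '[[0.056,0,-0.003,0.02,0],[0.056,0,-0.003,0.04,0],[0.056,0,-0.003,0.058,0],[0.056,0,-0.003,0.07,0],[0.056,0,-0.003,0.075,0]]' 7 | grep -E 'grip|pos'
python3 -m crank '[[0.056,0,0,0.004,0],[0.056,0,0,0.007,0],[0.056,0,0,0.008,0],[0.056,0,0,0.008,0],[0.056,0,0,0.008,0]]' 7 | grep -E 'grip|pos|^force'
cat > meas.py <<'E'
from h import *
a=np.radians(-7.5);c=np.array([.547,-.244])
ex=np.array([np.cos(a),np.sin(a)]);ey=np.array([-ex[1],ex[0]])
for n in('side','top'):
    I,d=snapshot(n);P=cloud(n,d);q=P[...,:2]-c;X=q@ex*1000;Y=q@ey*1000;Z=P[...,2]*1000
    print(n,end=': ')
    for x in range(-70,72,5):
        k=(abs(X-x)<2.5)&(abs(Y)<20)&(Z>48)&(Z<150)
        if k.sum()>1: print(x,k.sum(),np.median(Z[k]).round(1),end=' | ')
    print()
    for z0,z1 in((80,145),):
        k=(abs(X)<60)&(abs(Y)<45)&(Z>z0)&(Z<z1)&(cv2.cvtColor(I,cv2.COLOR_BGR2GRAY)>75); print('Y ext',np.percentile(Y[k],[3,97]).round())
    np.save(f'pics/m_{n}.npy',d)
    cv2.imwrite(f'pics/m_{n}.png',I)
E
python3 meas.py; python3 go.py 0.54 -0.243 0.053 -7.5
python3 -c "
import cv2,numpy as np
S=cv2.imread('pics/m_side.png');T=cv2.imread('pics/m_top.png')
cv2.imwrite('pics/hov.png',np.hstack([cv2.resize(S[125:225,260:380],(480,400),interpolation=2),cv2.resize(T[155:255,330:410],(320,400),interpolation=2)]))"
```

```text
position: [0.5406, -0.2395, 0.0739]
grip_width: 0.0598
grip_force: 7.0
position: [0.5411, -0.2396, 0.0663]
force: [0.7, 0.3, -2.1]
grip_width: 0.0602
grip_force: 7.0
side: -70 2 67.4 | -65 52 63.4 | -60 20 69.8 | -55 39 71.0 | -50 45 70.5 | -45 35 97.6 | -40 28 101.1 | -35 33 102.5 | -30 28 107.6 | -25 31 110.3 | -20 39 112.6 | -15 34 117.6 | -10 33 119.6 | -5 25 69.6 | 0 21 66.4 | 5 16 64.2 | 10 12 61.3 | 15 14 65.0 | 20 15 66.4 | 25 14 65.6 | 30 19 65.8 | 35 21 67.0 | 40 19 67.4 | 45 23 67.7 | 50 18 67.3 | 55 25 67.6 | 60 27 70.3 | 65 14 72.5 | 
Y ext [-33.  39.]
top: -65 16 65.8 | -60 30 75.6 | -55 33 71.0 | -50 32 94.3 | -45 30 97.7 | -40 29 101.1 | -35 31 105.1 | -30 32 108.8 | -25 13 110.8 | 60 10 69.9 | 65 9 75.0 | 
Y ext [-23.  36.]
shift mm [-0.6  3.5 13.2] turn 0.3 | pos [ 0.541  -0.2396  0.0662] yaw -7.2 tilt 0.02 F [-0.5847  1.4921 -0.9724] w 0.0599 g 7.0 t 14.55 q7 -1.36
```

View pics/hov.png

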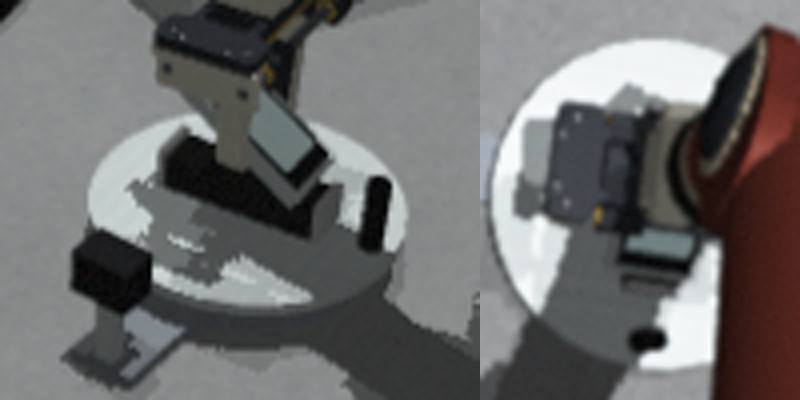

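Run:
```python
from h import *
a=np.radians(-7.5);c=np.array([.547,-.244])
ex=np.array([np.cos(a),np.sin(a)]);ey=np.array([-ex[1],ex[0]])
for n,dn in(('side','pics/m_side.npy'),('top','pics/m_top.npy'),('side','pics/side0_d.npy'),('top','pics/top0_d.npy')):
    P=cloud(n,np.load(dn));q=P[...,:2]-c;X=q@ex*1000;Y=q@ey*1000;Z=P[...,2]*1000
    k=(abs(Y)<18)&(Z>86)&(Z<112)&(X<-20)&(X>-75)
    # low edge of module
    if 'm_' in dn: print(dn,'lowedge X',np.sort(X[k])[:12].round(1),'z',Z[k][np.argsort(X[k])][:6].round(0), 'Y',np.percentile(Y[(abs(X+40)<8)&(Z>86)&(Z<112)],[3,97]))
    for s in(1,-1):
        k=(abs(Y)<16)&(Z>72.5)&(Z<80)&(abs(X*s-62)<8); 
        if k.any(): print(dn,'lip',s,k.sum(),X[k].mean().round(1),X[k].min().round(1),X[k].max().round(1))
    k=(abs(X)<45)&(Z>62)&(Z<74)&(abs(Y)<25); print('pad Y',np.percentile(Y[k],[3,97]).round(1),'z',np.median(Z[k]).round(1))
```

```text
pics/m_side.npy lowedge X [-56.5 -56.3 -56.  -55.8 -55.7 -55.3 -55.3 -55.1 -55.1 -55.  -54.6 -54.2] z [89. 90. 89. 90. 87. 92.] Y [-943.3697  527.702 ]
pics/m_side.npy lip 1 18 61.0 56.5 65.0
pics/m_side.npy lip -1 17 -63.2 -67.8 -54.8
pad Y [-13.1  17.8] z 67.8
pics/m_top.npy lowedge X [-54.2 -54.1 -54.  -53.7 -53.7 -53.3 -53.  -52.8 -52.8 -52.7 -52.5 -52.3] z [89. 92. 88. 93. 90. 89.] Y [-20.5886 846.6115]
pics/m_top.npy lip 1 6 63.9 62.1 65.6
pics/m_top.npy lip -1 27 -60.1 -63.2 -54.7Traceback (most recent call last):
  File "<stdin>", line 12, in <module>
    return _quantile_unchecked(
        a, q, axis, out, overwrite_input, method, keepdims, weights)
    return _ureduce(a,
                    func=_quantile_ureduce_func,
    ...<5 lines>...
                    overwrite_input=overwrite_input,
                    method=method)
    r = func(a, **kwargs)
    result = _quantile(arr,
                       quantiles=q,
    ...<2 lines>...
                       out=out,
                       weights=wgt)
    slices_having_nans = np.isnan(arr[-1, ...])
                                  ~~~^^^^^^^^^
IndexError: index -1 is out of bounds for axis 0 with size 0
```

In this picture the module hangs tilted over the pad, with its lower end at (300,195) in the side half, just inside the handle-side lip at (325,200). Measured in either camera, the lower end is 55 mm from the nest centre. I will lower that end onto the pad first and then pivot the module flat.

```bash
python3 -m crank '[[0.056,-0.001,0.002,0.003,0],[0.056,-0.0025,0.0035,0.006,0],[0.056,-0.0025,0.0035,0.008,0],[0.056,-0.0025,0.0035,0.01,0],[0.056,-0.0025,0.0035,0.01,0]]' 6 | grep -E 'grip|pos|^force'
python3 -m crank '[[0.056,0,0,0.0005,0],[0.056,0,0,0.001,0],[0.056,0,0,0.0015,0],[0.056,0,0,0.002,0],[0.056,0,0,0.002,0]]' 5 | grep -E 'grip|pos|^force'
python3 - <<'E'
from h import *
print(np.mean([ (snapshot('side'),get_state()['force'])[1] for _ in range(4)],0))
E
python3 meas.py
```

```text
position: [0.538, -0.2425, 0.0559]
force: [0.2, -0.2, -1.5]
grip_width: 0.0603
grip_force: 6.0
position: [0.5387, -0.2428, 0.0544]
force: [0.9, -0.1, 0.4]
grip_width: 0.0601
grip_force: 5.0
[0.9948 0.4498 0.1929]
side: -70 3 62.1 | -65 53 66.2 | -60 29 74.2 | -55 33 80.1 | -50 28 84.4 | -45 24 89.0 | -40 24 92.8 | -35 30 96.1 | -30 26 97.3 | -25 28 102.2 | -20 34 103.7 | -15 34 108.0 | -10 30 71.0 | -5 18 64.0 | 0 7 60.2 | 5 10 59.5 | 10 10 60.9 | 15 10 60.6 | 20 16 64.0 | 25 17 64.6 | 30 20 67.0 | 35 21 68.1 | 40 22 65.5 | 45 24 66.5 | 50 18 66.6 | 55 24 68.0 | 60 33 70.0 | 65 10 72.4 | 
Y ext [-37.  44.]
top: -65 16 68.7 | -60 30 76.0 | -55 31 80.5 | -50 30 85.7 | -45 31 88.4 | -40 29 92.3 | -35 32 95.8 | -30 20 99.3 | 50 2 69.3 | 55 8 69.2 | 60 11 70.3 | 65 20 74.8 | 
Y ext [-26.  33.]
```

The lower end has touched: the force went from −1.5 to about +0.2 N. Pivoting it down gradually.

```bash
python3 -m crank '[[0.056,0.001,0,0.001,0],[0.056,0.0015,0,0.0025,0],[0.056,0.002,0,0.004,0],[0.056,0.0025,0,0.005,0],[0.056,0.003,0,0.006,0]]' 4 | grep -E 'grip|pos|^force'
python3 meas.py
```

```text
position: [0.5409, -0.2431, 0.0479]
force: [0.4, -0.2, -1.8]
grip_width: 0.0599
grip_force: 4.0
side: -65 54 63.5 | -60 28 74.0 | -55 36 80.6 | -50 25 84.2 | -45 22 86.1 | -40 26 88.8 | -35 24 91.7 | -30 27 93.3 | -25 26 94.9 | -20 28 97.9 | -15 29 101.0 | -10 27 101.2 | -5 16 102.6 | 0 9 59.7 | 5 9 55.7 | 10 6 51.9 | 15 9 57.9 | 20 11 63.0 | 25 14 64.2 | 30 20 66.1 | 35 17 66.7 | 40 17 67.7 | 45 23 66.5 | 50 17 67.2 | 55 26 67.5 | 60 26 71.2 | 65 11 71.3 | 
Y ext [-39.  43.]
top: -65 18 70.8 | -60 30 76.1 | -55 30 82.7 | -50 31 85.0 | -45 29 87.9 | -40 28 89.9 | -35 29 93.0 | -30 28 94.3 | -25 10 96.4 | 55 3 71.6 | 60 8 71.1 | 65 12 75.1 | 
Y ext [-26.  33.]
```

```bash
python3 -m crank '[[0.056,0.001,0,0.0015,0],[0.056,0.0018,0,0.003,0],[0.056,0.0025,0,0.0045,0],[0.056,0.003,0,0.006,0],[0.056,0.0033,0,0.0075,0]]' 4 | grep -E 'grip|pos|^force'
python3 -m crank '[[0.056,0.0004,0,0.0015,0],[0.056,0.0009,0,0.003,0],[0.056,0.0013,0,0.0045,0],[0.056,0.0016,0,0.0055,0],[0.056,0.002,0,0.0065,0]]' 4 | grep -E 'grip|pos|^force'
python3 meas.py;  python3 go.py 0.547 -0.244 0.0245 -7.5
```

```text
position: [0.5446, -0.2435, 0.0405]
force: [1.2, 0.0, -0.3]
grip_width: 0.06
grip_force: 4.0
position: [0.5461, -0.2437, 0.0339]
force: [-0.3, 0.5, -0.3]
grip_width: 0.0601
grip_force: 4.0
side: -65 53 63.8 | -60 31 73.4 | -55 36 73.5 | -50 22 81.6 | -45 24 82.8 | -40 17 83.2 | -35 20 84.4 | -30 22 85.4 | -25 18 85.7 | -20 24 86.3 | -15 24 86.9 | -10 23 88.4 | -5 19 89.3 | 0 12 90.2 | 5 3 91.3 | 20 3 54.6 | 25 6 58.5 | 30 10 60.7 | 35 11 60.5 | 40 11 59.7 | 45 11 58.5 | 50 12 60.5 | 55 10 60.8 | 60 12 59.6 | 65 7 65.8 | 
Y ext [-38.  43.]
top: -65 15 70.9 | -60 30 75.0 | -55 29 76.9 | -50 29 83.4 | -45 27 83.6 | -40 30 85.2 | -35 27 85.3 | -30 30 86.3 | -25 28 88.5 | -20 7 87.1 | 45 2 98.4 | 60 4 74.1 | 65 7 68.0 | 
Y ext [-26.  33.]
shift mm [1.  0.2 9.4] turn 0.3 | pos [ 0.5461 -0.2437  0.0339] yaw -7.2 tilt 0.03 F [-0.4597 -0.5409 -0.6647] w 0.06 g 4.0 t 18.18 q7 -1.36
```

```bash
python3 -m crank '[[0.056,0.0004,0,0.0012,0],[0.056,0.0006,0,0.0026,0],[0.056,0.0008,0,0.004,0],[0.056,0.001,0,0.0054,0],[0.056,0.001,0,0.0066,0]]' 4 | grep -E 'grip|pos|^force'
python3 -m crank '[[0.056,0,0,0.0005,0],[0.056,0,0,0.001,0],[0.056,0,0,0.0014,0],[0.056,0,0,0.0018,0],[0.056,0,0,0.0018,0]]' 4 | grep -E 'grip|pos|^force'
python3 meas.py;  python3 go.py 0.547 -0.244 0.0245 -7.5
```

```text
position: [0.5474, -0.2439, 0.0274]
force: [-0.3, 0.1, -0.8]
grip_width: 0.0599
grip_force: 4.0
position: [0.5472, -0.2439, 0.0256]
force: [1.2, -0.1, -0.7]
grip_width: 0.0598
grip_force: 4.0
side: -70 3 72.4 | -65 47 65.0 | -60 24 70.5 | -55 35 77.5 | -50 21 79.5 | -45 21 80.3 | -40 19 80.6 | -35 19 80.9 | -30 19 80.8 | -25 17 81.1 | -20 19 80.8 | -15 16 80.9 | -10 17 80.5 | -5 19 81.5 | 0 10 81.7 | 5 2 80.7 | 10 2 80.6 | 25 3 79.0 | 30 8 80.1 | 35 7 54.9 | 40 7 55.3 | 45 6 81.2 | 50 7 79.4 | 55 3 52.7 | 60 10 73.9 | 65 10 66.0 | 
Y ext [-39.  43.]
top: -65 15 64.8 | -60 30 75.7 | -55 32 72.9 | -50 28 81.8 | -45 29 82.6 | -40 27 83.2 | -35 28 83.7 | -30 28 82.4 | -25 27 82.6 | -20 14 84.4 | -10 2 82.9 | 55 2 83.7 | 60 4 71.0 | 65 5 69.8 | 
Y ext [-26.  32.]
shift mm [-0.2  0.1  1.2] turn 0.3 | pos [ 0.5472 -0.2439  0.0257] yaw -7.2 tilt 0.0 F [ 0.5645  0.2567 -1.6288] w 0.0597 g 4.0 t 19.52 q7 -1.36
```

```bash
python3 -m crank '[[0.056,0,0,0.0003,0],[0.056,0,0,0.0006,0],[0.056,0,0,0.0008,0],[0.056,0,0,0.0008,0],[0.056,0,0,0.0008,0]]' 3 | grep -E 'grip|pos|^force'
python3 - <<'E'
from h import *
print(np.mean([(snapshot('side'),get_state()['force'])[1] for _ in range(6)],0))
E
python3 -m crank '[[0.056,0,0,0.0003,0],[0.056,0,0,0.0006,0],[0.056,0,0,0.0006,0],[0.056,0,0,0.0006,0],[0.056,0,0,0.0006,0]]' 3 | grep -E 'grip|pos|^force'
python3 - <<'E'
from h import *
print(np.mean([(snapshot('side'),get_state()['force'])[1] for _ in range(6)],0))
E
python3 meas.py
```

```text
position: [0.5473, -0.2439, 0.0253]
force: [-0.4, 0.8, 4.9]
grip_width: 0.06
grip_force: 3.0
[-1.0101  0.604   4.2523]
position: [0.5476, -0.2439, 0.0243]
force: [-0.1, 0.5, 3.5]
grip_width: 0.0601
grip_force: 3.0
[0.4435 0.6288 3.3439]
side: -70 2 71.5 | -65 51 63.9 | -60 23 66.0 | -55 38 75.7 | -50 22 80.3 | -45 17 80.9 | -40 18 80.7 | -35 20 81.5 | -30 16 81.7 | -25 17 81.5 | -20 19 80.4 | -15 18 81.7 | -10 16 81.4 | -5 19 80.9 | 0 10 81.4 | 5 4 81.3 | 25 4 65.9 | 30 8 79.2 | 35 7 54.0 | 40 6 66.4 | 45 9 78.6 | 50 7 78.3 | 55 3 52.7 | 60 10 72.1 | 65 8 66.8 | 
Y ext [-39.  43.]
top: -70 4 48.7 | -65 16 68.6 | -60 29 75.8 | -55 29 71.5 | -50 30 81.1 | -45 30 83.4 | -40 28 82.4 | -35 28 83.5 | -30 28 82.6 | -25 26 82.5 | -20 15 83.3 | 60 4 68.3 | 65 5 65.4 | 
Y ext [-26.  32.]
```

The module rests flat: the support force is about +4 N and the glass is level at about 81 mm. Releasing, then rising straight up.

```bash
python3 -m crank '[[0.062,0,0,0,0],[0.066,0,0,0,0],[0.072,0,0,0,0],[0.08,0,0,0,0],[0.09,0,0,0,0]]' 3 | grep -E 'grip|pos|^force'
python3 -m crank '[[0.092,0,0,0,0],[0.092,0,0,-0.01,0],[0.092,0,0,-0.03,0],[0.092,0,0,-0.06,0],[0.092,0,0,-0.1,0]]' 3 | grep -E 'grip|pos|^force'
python3 -m crank '[[0.092,-0.04,0,-0.02,0],[0.092,-0.08,0,-0.03,0],[0.092,-0.1,0,-0.03,0],[0.092,-0.1,0,-0.03,0],[0.092,-0.1,0,-0.03,0]]' 3 | grep -E 'grip|pos|^force'
python3 meas.py
python3 - <<'E'
from h import *
for n in('side','top'):
    P=cloud(n,np.load(f'pics/m_{n}.npy'));I=cv2.imread(f'pics/m_{n}.png');k=(abs(P[...,0]-.547)<.07)&(abs(P[...,1]+.244)<.06)&(P[...,2]>.074)&(P[...,2]<.09)
    q=P[k]; print(n,k.sum(),cv2.minAreaRect(q[:,:2].astype('f4')),np.linalg.lstsq(np.c_[q[:,:2]-q[:,:2].mean(0),np.ones(len(q))],q[:,2],rcond=None)[0])
S=cv2.imread('pics/m_side.png');T=cv2.imread('pics/m_top.png')
cv2.imwrite('pics/pl.png',np.hstack([cv2.resize(S[125:225,260:380],(480,400),interpolation=2),cv2.resize(T[155:255,330:410],(320,400),interpolation=2)]))
E
```

```text
position: [0.5472, -0.2439, 0.0242]
force: [-0.2, 0.2, -0.8]
grip_width: 0.0856
grip_force: 0.0
position: [0.5466, -0.2437, 0.1252]
force: [0.6, -0.4, 0.2]
grip_width: 0.0914
grip_force: 0.0
position: [0.4494, -0.2315, 0.1547]
force: [-0.0, -0.8, 0.8]
grip_width: 0.0917
grip_force: 0.0
side: -65 54 62.7 | -60 21 67.2 | -55 39 75.9 | -50 16 81.1 | -45 21 80.4 | -40 16 80.8 | -35 18 81.2 | -30 22 81.1 | -25 14 81.1 | -20 20 81.5 | -15 17 80.2 | -10 21 81.6 | -5 15 81.2 | 0 20 81.3 | 5 16 80.0 | 10 16 80.7 | 15 20 81.9 | 20 17 80.2 | 25 19 81.5 | 30 17 81.7 | 35 15 81.4 | 40 21 81.0 | 45 16 81.3 | 50 18 80.3 | 55 3 78.3 | 60 21 72.9 | 65 10 74.2 | 
Y ext [-25.  32.]
top: -45 14 83.1 | -40 23 82.4 | -35 27 82.8 | -30 26 83.1 | -25 29 84.1 | -20 27 83.4 | -15 27 83.4 | -10 28 83.0 | -5 28 83.3 | 0 23 83.4 | 5 29 83.1 | 10 25 82.5 | 15 31 82.9 | 20 26 82.7 | 25 26 83.6 | 30 30 83.6 | 35 26 83.3 | 40 27 83.8 | 45 23 82.4 | 50 30 82.6 | 55 17 82.3 | 60 29 73.4 | 65 21 75.1 | 
Y ext [-24.  32.]
side 597 ((0.5459324717521667, -0.24100330471992493), (0.06672503799200058, 0.12932449579238892), 84.2868423461914) [ 0.002  -0.0159  0.0804]
top 845 ((0.5571869015693665, -0.24197162687778473), (0.06158018857240677, 0.11287162452936172), 82.41722106933594) [-0.0105  0.0032  0.0826]
```

View pics/pl.png

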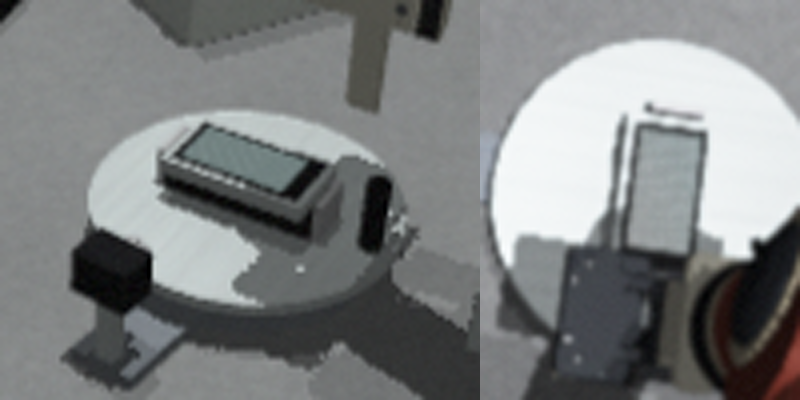

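The module lies flat, glass up, between the lips, and the heights are level along its length. It is at (255,165) in the side half. The handle post is at (375,215), under the gripper. Next I straddle the post.

```bash
python3 -m crank '[[0.05,0.001,0,0,0],[0.05,0.001,0,0,0],[0.05,0.001,0,0.02,0],[0.05,0.001,0,0.035,0],[0.05,0.001,0,0.045,0]]' 5 | grep -E 'grip|pos|^force'
python3 -m crank '[[0.05,0,0,0.02,0],[0.05,0,0,0.04,0],[0.05,0,0,0.055,0],[0.05,0,0,0.066,0],[0.05,0,0,0.07,0]]' 5 | grep -E 'grip|pos|^force'
python3 -m crank '[[0.04,0,0,0,0],[0.034,0,0,0,0],[0.03,0,0,0,0],[0.027,0,0,0,0],[0.026,0,0,0,0]]' 5 | grep -E 'grip|pos|^force'
python3 go.py 0.4505 -0.231 0.04 -7.5
python3 - <<'E'
from h import *
I,d=snapshot('side');P=cloud('side',d)
# finger tip heights near the handle
q=P[(np.hypot(P[...,0]-.451,P[...,1]+.22)<.05)&(P[...,1]>-.225)&(P[...,2]>.05)&(P[...,2]<.16)];print(len(q),np.sort(q[:,2])[:8])
E
```

```text
position: [0.4489, -0.2314, 0.1085]
force: [0.2, -0.7, -0.6]
grip_width: 0.051
grip_force: 0.0
position: [0.4489, -0.2315, 0.0387]
force: [-0.6, 0.1, -0.4]
grip_width: 0.0502
grip_force: 0.0
position: [0.4491, -0.2315, 0.0394]
force: [-1.1, -0.4, -0.1]
grip_width: 0.026
grip_force: 0.0
shift mm [ 1.3 -0.7 -0.6] turn 0.3 | pos [ 0.4491 -0.2315  0.0394] yaw -7.2 tilt 0.01 F [-1.0821 -0.4135 -0.0595] w 0.026 g 0.0 t 25.32 q7 -1.32
144 [0.0509 0.0511 0.0512 0.0513 0.0524 0.0532 0.0532 0.0534]
```

```bash
python3 -m crank '[[0.026,0.0003,0.004,0,-2],[0.026,0.0006,0.009,0,-5],[0.026,0.0012,0.0145,0,-8],[0.026,0.0021,0.02,0,-12],[0.026,0.0033,0.0251,0,-15]]' 5 | grep -E 'grip|pos|^force'
python3 -m crank '[[0.026,0.0001,0.0051,0,-3],[0.026,0.0005,0.0101,0,-6],[0.026,0.0012,0.0152,0,-9],[0.026,0.0021,0.0202,0,-12],[0.026,0.0033,0.0251,0,-15]]' 5 | grep -E 'grip|pos|^force'
cat > tt.py <<'E'
from h import *
I,d=snapshot('side');P=cloud('side',d)
k=(np.hypot(P[...,0]-.546,P[...,1]+.242)<.075)&(P[...,2]>.076)&(P[...,2]<.088)
q=P[k];r=cv2.minAreaRect(q[:,:2].astype('f4'));C,vv=np.linalg.eigh(np.cov(q[:,:2].T));print('module',r,'pca',np.degrees(np.arctan2(vv[1,1],vv[0,1])).round(1),'z',np.median(q[:,2]))
cv2.imwrite('pics/t.png',I)
E
python3 tt.py; python3 go.py 0.4505 -0.231 0.04 -7.5
```

```text
position: [0.4488, -0.2569, 0.0392]
force: [0.3, 0.9, 0.1]
grip_width: 0.0263
grip_force: 0.4
position: [0.4549, -0.2814, 0.039]
force: [-1.1, 0.7, 0.9]
grip_width: 0.0261
grip_force: 0.4
module ((0.5440025329589844, -0.24149009585380554), (0.12941214442253113, 0.06921378523111343), 19.30877685546875) pca -162.7 z 0.08085829408938897
shift mm [ 15.6 -49.3  -1. ] turn 30.5 | pos [ 0.4554 -0.2825  0.039 ] yaw 23.0 tilt 0.04 F [ 0.896   0.7401 -0.6007] w 0.0261 g 0.0 t 26.68 q7 -0.87
```

```bash
for i in 1; do python3 -m crank '[[0.026,0.0001,0.0051,0,-3],[0.026,0.0005,0.0101,0,-6],[0.026,0.0012,0.0152,0,-9],[0.026,0.0021,0.0202,0,-12],[0.026,0.0033,0.0251,0,-15]]' 5 | grep -E 'pos|^force'; done
python3 -m crank '[[0.026,0.0001,0.0051,0,-3],[0.026,0.0005,0.0101,0,-6],[0.026,0.0012,0.0152,0,-9],[0.026,0.0021,0.0202,0,-12],[0.026,0.0033,0.0251,0,-15]]' 5 | grep -E 'pos|^force'
python3 -m crank '[[0.026,0.0001,0.0051,0,-3],[0.026,0.0005,0.0101,0,-6],[0.026,0.0012,0.0152,0,-9],[0.026,0.0021,0.0202,0,-12],[0.026,0.0033,0.0251,0,-15]]' 5 | grep -E 'pos|^force'
python3 tt.py
python3 go.py 0.525 -0.338 0.039 77
```

```text
position: [0.4676, -0.3033, 0.039]
force: [-1.2, 0.4, -0.4]
position: [0.4855, -0.3213, 0.0389]
force: [-1.2, 0.6, -0.4]
position: [0.5076, -0.3341, 0.0389]
force: [-0.2, -0.1, 0.8]
module ((0.5412745475769043, -0.2417595237493515), (0.12597787380218506, 0.0642956867814064), 64.62645721435547) pca 64.0 z 0.08092460008812427
shift mm [ 2.9 16.6 -0.1] turn -9.1 | pos [ 0.5085 -0.3344  0.0389] yaw 67.9 tilt 0.03 F [ 0.1303 -0.373  -0.5157] w 0.0255 g 0.0 t 28.6 q7 -0.21
```

Table at about 64°; the stop should be near 77°. Slowing down and watching the force.

```bash
python3 -m crank '[[0.026,0.0001,0.0035,0,-2],[0.026,0.0003,0.0068,0,-4],[0.026,0.0005,0.0102,0,-6],[0.026,0.0009,0.0135,0,-8],[0.026,0.0013,0.016,0,-9.5]]' 5 | grep -E 'grip|pos|^force'
python3 -m crank '[[0.026,0,0.0012,0,-0.7],[0.026,0,0.0024,0,-1.4],[0.026,0.0001,0.0036,0,-2],[0.026,0.0001,0.0048,0,-2.7],[0.026,0.0002,0.006,0,-3.5]]' 5 | grep -E 'grip|pos|^force'
python3 tt.py
python3 go.py 0.525 -0.338 0.039 77
```

```text
position: [0.5242, -0.3384, 0.0393]
force: [-0.3, -0.2, -0.3]
grip_width: 0.0261
grip_force: 0.4
position: [0.5287, -0.3391, 0.0392]
force: [-4.2, 0.7, 3.1]
grip_width: 0.0263
grip_force: 2.0
module ((0.5420472025871277, -0.2419901043176651), (0.12762264907360077, 0.0627630352973938), 77.35943603515625) pca 76.5 z 0.08086828479286282
shift mm [ 0.5 -3.8  0.2] turn 3.9 | pos [ 0.5287 -0.3391  0.0392] yaw 80.9 tilt 0.16 F [-3.2578  1.0207  2.0254] w 0.0258 g 1.74 t 29.9 q7 -0.03
```

```bash
python3 -m crank '[[0.026,0,0.0008,0,0],[0.026,0,0.0016,0,0],[0.026,0,0.0024,0,0],[0.026,0,0.003,0,0],[0.026,0,0.003,0,0]]' 20 | grep -E 'grip|pos|^force'
python3 tt.py
python3 go.py 0.525 -0.338 0.039 77
```

```text
position: [0.5285, -0.3391, 0.039]
force: [-8.0, 1.7, 6.6]
grip_width: 0.0264
grip_force: 4.4
module ((0.5405512452125549, -0.24717319011688232), (0.12100248783826828, 0.06293951719999313), 77.71939849853516) pca 76.6 z 0.08090253082958944
shift mm [ 0.6 -3.7  0.1] turn 3.8 | pos [ 0.5285 -0.3391  0.0391] yaw 80.8 tilt 0.51 F [-8.6176  1.8021  5.9729] w 0.0263 g 4.4 t 30.57 q7 -0.03
```

It is at the stop: the force rises with no motion. Relieving the pressure, opening and rising away.

```bash
python3 -m crank '[[0.028,0,-0.003,0,0],[0.032,0,-0.006,0,0],[0.04,0,-0.006,0,0],[0.045,0,-0.006,0,0],[0.045,0,-0.006,0,0]]' 10 | grep -E 'grip|pos|^force'
python3 -m crank '[[0.045,0,0,-0.02,0],[0.045,0,0,-0.05,0],[0.045,0,0,-0.09,0],[0.045,0,0,-0.13,0],[0.045,0,0,-0.16,0]]' 10 | grep -E 'grip|pos|^force'
python3 -m crank '[[0.045,-0.04,0,0,0],[0.045,-0.08,0,0,0],[0.045,-0.12,0,0,0],[0.045,-0.12,0,0,0],[0.045,-0.12,0,0,0]]' 10 | grep -E 'grip|pos|^force'
python3 tt.py; python3 go.py .525 -.338 .2 77
python3 - <<'E'
from h import *
T,d=snapshot('top');P=cloud('top',d)
k=(np.hypot(P[...,0]-.547,P[...,1]+.243)<.075)&(P[...,2]>.077)&(P[...,2]<.09);print('top',cv2.minAreaRect(P[k][:,:2].astype('f4')),P[k][:,2].std())
cv2.imwrite('pics/end.png',T)
E
```

```text
position: [0.5273, -0.3389, 0.0393]
force: [-0.3, 0.6, 0.8]
grip_width: 0.0445
grip_force: 0.0
position: [0.5276, -0.339, 0.2013]
force: [-0.0, 0.3, 0.2]
grip_width: 0.0447
grip_force: 0.0
position: [0.5082, -0.4562, 0.1991]
force: [-1.1, 0.0, -0.5]
grip_width: 0.0448
grip_force: 0.0
module ((0.5423987507820129, -0.2420808970928192), (0.13059605658054352, 0.06295081973075867), 76.57208251953125) pca 76.5 z 0.08086443060868263
shift mm [118.6  -2.3  -0.5] turn 4.0 | pos [ 0.5086 -0.4555  0.1994] yaw 81.0 tilt 0.1 F [-0.3664  0.3567 -0.1912] w 0.0452 g 0.0 t 32.5 q7 0.25
top ((0.544593870639801, -0.2437242865562439), (0.1300041228532791, 0.060785237699747086), 77.27824401855469) 0.0022314890228411818
```

View pics/t.png

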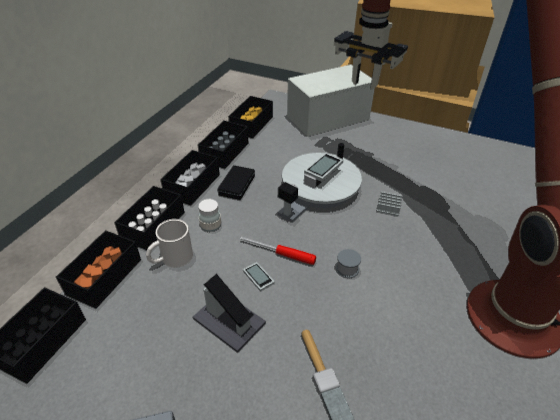

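The picture shows the module flat on the turned table at (322,166) and the handle at (340,150). The stand is empty, the bystanders are unmoved and the gripper is clear.

```bash
python3 -c "
from station import *
print(close_job())"
```

```text
the job is handed in; nothing more can be done
None
```

The display module lies flat, glass up, between the pad's lips, and the turntable is turned counter-clockwise to its stop; I handed the job in at about 32.5 s with the robot clear of everything.

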